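# Close the long garnish tub with its own flat lid

## Task

Close the long garnish tub with its own lid, the longer of the two flat lids in the tray: the lids lie tight against the tray's rim with no room for a finger, so slide the long one clear, without leaning hard on it, then pick it up by its long edges. Lay it down gently on the long tub, squarely and centred so that it covers the whole opening, and let go. Leave the short lid where it lies in the tray, the short tub open and upright on its mat, and the tumbler and jigger where they stand.

Things in the scene. Friction and masses are not known exactly. Their poses are not given: they have to be found in the camera images.
- tray: fixed shallow black serving tray, polished and slippery, 200 (x) by 340 (y) by 18 mm high outside, walls and floor 4 mm thick. Origin: centre of its underside, on the bar top. Both lids lie on its floor (4 mm up), their long sides along the inner face of its +x rim (inner face 96 mm from the origin along the tray's x), one lid at each end of that rim.
- long_lid: loose smooth flat white plastic lid, 68 (x) by 136 (y) by 6 mm thick, about 0.09 kg, no handle. Origin: centre of its underside, z up, long side along its y. It starts flat on the tray floor within about 2 mm of the rim.
- short_lid: loose flat white plastic lid, 68 (x) by 100 (y) by 6 mm, otherwise the same; it stays where it is in the tray. Origin: centre of its underside, long side along y.
- mat: fixed flat black rubber bar mat, 280 (x) by 170 (y) by 4 mm, on which the two tubs stand one behind the other. Origin: centre of its underside.
- long_tub: loose open steel tub to be closed, 56 (x) by 124 (y) by 70 mm high outside, walls 4 mm, about 0.6 kg, limes inside well below the rim. Origin: centre of its underside, z up, long side along its y; the rim is 70 mm above the origin.
- short_tub: loose open steel tub, 56 (x) by 88 (y) by 70 mm high, otherwise the same; it stays open. Origin: centre of its underside.
- tumbler: loose drinking glass, 76 mm across, 85 mm high, bystander. Origin: centre of its underside.
- jigger: loose steel measuring cup, 48 mm across, 80 mm high, bystander. Origin: centre of its underside.
Not all that is in view belongs to the job. What is shaped like the long_lid but blue is not meant.

How it is judged:
At the end, for the whole second after the job is handed in: Long lid at rest, released, on the long tub's rim: within 7 mm of centre along both tub axes, height within 3 mm, square within 0.07 rad. Both tubs upright on the mat, the short one within 40 mm of its start. Short lid in the tray within 30 mm of its start (x of long_lid in the frame of long_tub between -0.007 and 0.007 m and y of long_lid in the frame of long_tub between -0.007 and 0.007 m and z of long_lid in the frame of long_tub between 0.067 and 0.073 m and angle between the y axis of long_lid and the y axis of long_tub, either way round below 0.07 rad and angle between long_tub's own z axis and vertical below 0.05 rad and height (world z) of each of long_tub, short_lid, short_tub below 0.009 m and linear speed of long_lid below 0.02 m/s and contact force between the fingers and long_lid below 0.1 N and distance of short_lid from where it was at the start of the episode below 0.03 m and angle between short_tub's own z axis and vertical below 0.1 rad and distance of short_tub from where it was at the start of the episode below 0.04 m); the robot touches nothing.
It fails at once if the long lid is pressed against the tray with more than 100 N (contact force between long_lid and tray above 100 N).
It fails at once if the long lid is dropped: it moves faster than 0.5 m/s with no finger touching it (linear speed of long_lid above 0.5 m/s and contact force between the fingers and long_lid below 0.05 N).
It fails at once if the short lid is lifted out of the tray (height (world z) of short_lid above 0.04 m).
It fails at once if a bystander is knocked: the tumbler or the jigger moves more than 40 mm or tips (distance of any of tumbler, jigger from where it was at the start of the episode above 0.04 m or angle between any of tumbler, jigger's own z axis and vertical above 0.4 rad).
It also fails if it takes over 58 s, if anything falls off the work surface, if the arm or the gripper's body presses on something with over 40 N, if the wrist force passes 120 N, or if a joint passes its speed limit or range.

## Robot

A 6-joint arm with a two-finger parallel gripper is mounted at the origin on the work surface. World frame = base frame: x ahead of the robot, y to its left, z up, the work surface at z = 0. Lengths are in m, angles in rad, forces in N, time in s.
With the tool pointing down it reaches from about 0.35 to 0.775 m from the base axis. Payload 5.5 kg.
Tool frame: the origin (TCP) lies on the centre line of the jaws, within the pads' length; the fingertips stand 11 mm ahead of it and the grasp point (between the pads) lies 8 mm behind it; z points along the fingers, y is the line along which they close (so a half turn about z gives the same grasp; the last joint's range is limited). The gripper opens to 85 mm and grips with 20 to 120 N. Pads are 22 mm wide; open, the fingers measure 114 mm over their backs; the gripper's body (76 mm by 85 mm) begins 54 mm behind the grasp point. The pads swing forward as they close: fully open they stand 13 mm farther back than shut.
Start: joints at [-1.283, 0.313, 0.046, 1.304, 0, 1.431], TCP at [0.239, -0.523, 0.242] pointing down, gripper open.
Joint ranges: [-2.76, 2.76], [-0.86, 1.69], [-1.03, 1.26], [-2.2, 2.34], [-1.47, 1.5], [-3.14, 3.14]. Speed limits (rad/s): [2.57, 2.57, 3.14, 3.14, 3.14, 3.14].

## Interface

Orientations are given as a unit quaternion [w, x, y, z].
In Python, from workcell import env, viewer, order, models gives the robot as it stands.
- The arm moves only by the tool drive_tool, never from a script. Its argument "series" is a list that holds one entry, the list of rows, each a list of 6 numbers: the shift along the tool's x, y, z each as a share of 120 mm, from -1 to 1, then the turn, a rotation vector about the tool's x, y, z each as a share of 180 degrees, from -1 to 1. A call has 1 to 20 rows; each row shifts and turns the commanded pose from where the row before left it, along the tool's axes as they then stand; what a row does not reach is not made up. A row lasts 1/8 s, in which the tool goes at most 62.5 mm and 10.7 degrees, less where a joint would pass 70% of its speed; a pose out of reach is approached as far as the arm can. A call with a number of a shift or a turn outside -1 to 1 is refused whole. A call with a gripper value outside its range is refused whole. "jaw" is the opening, from -1 (shut) to 1 (fully open), set as the call begins (left out, the last holds). The fingers move at their own pace and stop on an object; "grip_force" is the grip in N (left out, the last holds). Time passes only in rows, so rows that do not move let the fingers close. It gives the time, the measured TCP pose, the force, the opening and the grip force at its end, in the units of the state.
- env.get_state(): the state, without advancing time (a new reading comes with each control period).
- viewer.read_camera(name): name is "scene" or "top"; returns the picture (420x560x3 uint8, red, green, blue); there is no depth.
- viewer.camera_info(name): a dict with "intrinsics" (3x3 intrinsics, pixels), "D" ([k1, k2, p1, p2, k3] as OpenCV has them; the pictures are not rectified), "R" (3x3) and "t" (3): a world point X has camera coordinates R X + t. Camera axes: x right, y down, z forward; pixel columns grow to the right and rows downward; lengths in m; the calibration is good to about 2 mm. A picture is of the moment at which its call begins. camera_info takes no time and is no camera call.
- order.hand_in(): hands the job in; it is judged then, once.
Trained networks look in the newest picture that a camera, given by its name, has taken for a name from the list of things; names that differ only in an ending like _2 or _b are one class to them, and where a whole thing is asked for, a point or a joint stands for the part that bears it (a point fixed in the world has none). Each returns a list of dicts, best first, with "score" (0 to 1); they miss things now and then, are a little off and sometimes report something else, mostly with a low value. They report only what shows in the picture. A call takes as long as a camera call. They do not tell look-alikes from the thing itself.
- models.silhouettes(label, camera): "region" (420x560 bool, what is visible of it) and "location" ([column, row] in pixels, amid what is visible of it).
The state is a dict: "clock": time; "joint_pos": joint angles; "qvel": joint speeds; "tau": joint torques, N m; "tcp_pos": TCP position; "orientation": TCP orientation; "wrist_force": force on the tool from outside, world axes, zero at the start; "ft_torque": the same for the moment, N m; "finger_gap": finger opening in m; "grip_force": force on a finger pad.
Only numpy, scipy, OpenCV 4.12 (cv2) and the standard library are available. Lean on these libraries where they do the work, as an engineer would, in place of code of your own. Each camera call takes 0.05 s, during which the arm holds its last target. There are 200 camera calls.

## Working session

There is one attempt and no reset: what is moved stays moved. The work goes in short steps, Python scripts to look and compute and a tool call to move; the robot and the scene stay as the last step left them, time stands still between calls to the robot, and variables do not carry over. Pictures are saved under pics/ and viewed, at most 10 in all, crops included, and the job is handed in when it is done.

Besides the shell and the picture viewer there is one more tool, called by a JSON object that holds its "api" and its "payload". drive_tool: Moves the arm, as the interface text tells. Its arguments: {"type":"object","properties":{"series":{"type":"array"},"jaw":{"type":"number"},"grip_force":{"type":"number"}},"required":["series"]}

```bash
mkdir -p pics
cat > h.py <<'E'
import numpy as np, cv2
from workcell import env, viewer, order, models
def snap(c,f=None):
    im=viewer.read_camera(c)
    if f: cv2.imwrite('pics/'+f,cv2.cvtColor(im,cv2.COLOR_RGB2BGR))
    return im
def cam(c):
    i=viewer.camera_info(c); return [np.array(i[k],float) for k in('intrinsics','D','R','t')]
def ray(c,px,z):
    K,D,R,t=cam(c); p=cv2.undistortPoints(np.array(px,float).reshape(-1,1,2),K,D).reshape(-1,2)
    d=np.c_[p,np.ones(len(p))]@R; o=-R.T@t
    return o+d*((z-o[2])/d[:,2])[:,None]
def proj(c,X):
    K,D,R,t=cam(c); return cv2.projectPoints(np.array(X,float).reshape(-1,1,3),cv2.Rodrigues(R)[0],t,K,D)[0].reshape(-1,2)
E
python3 - <<'E'
from h import *
a=snap('top','t0.png');b=snap('scene','s0.png')
for c in('top','scene'):
    print(c,[np.round(x,3).tolist() for x in cam(c)])
    for l in['tray','long_lid','short_lid','mat','long_tub','short_tub','tumbler','jigger']:
        print(l,[(round(r['score'],2),np.round(r['location']).tolist(),int(r['region'].sum())) for r in models.silhouettes(l,c)])
print(env.get_state())
E
```

```text
top [[[485.702, 0.0, 277.06], [0.0, 485.702, 202.327], [0.0, 0.0, 1.0]], [-0.164, 0.0, 0.0, 0.0, 0.0], [[-0.01, -1.0, -0.021], [-0.99, 0.013, -0.142], [0.142, 0.02, -0.99]], [-0.008, 0.603, 0.939]]
tray [(0.78, [355.0, 274.0], 12533)]
long_lid [(0.96, [393.0, 222.0], 2059), (0.91, [424.0, 139.0], 1879)]
short_lid [(0.7, [312.0, 246.0], 1556)]
mat [(0.87, [181.0, 267.0], 7175)]
long_tub [(0.91, [186.0, 308.0], 1980)]
short_tub [(0.72, [174.0, 231.0], 1489)]
tumbler [(0.9, [302.0, 122.0], 1216)]
jigger [(0.56, [245.0, 126.0], 536)]
scene [[[417.513, 0.0, 276.209], [0.0, 417.513, 206.788], [0.0, 0.0, 1.0]], [-0.041, 0.0, 0.0, 0.0, 0.0], [[0.24, 0.971, -0.001], [0.508, -0.127, -0.852], [-0.827, 0.204, -0.524]], [-0.108, -0.268, 1.433]]
tray [(0.8, [200.0, 203.0], 5672)]
long_lid [(0.94, [172.0, 224.0], 985), (0.65, [139.0, 294.0], 2165)]
short_lid [(0.58, [244.0, 205.0], 519)]
mat [(0.95, [346.0, 204.0], 1776)]
long_tub [(0.88, [330.0, 164.0], 1597)]
short_tub [(0.73, [364.0, 186.0], 1466)]
tumbler [(0.66, [281.0, 253.0], 2013)]
jigger [(0.8, [338.0, 247.0], 841)]
{'clock': 0.9, 'joint_pos': array([-1.28262058e+00,  3.13188208e-01,  4.61353686e-02,  1.30358517e+00,
        8.60757971e-06,  1.43118668e+00]), 'qvel': array([ 2.50834041e-04, -1.61743337e-03, -4.20107905e-04, -7.99435632e-05,
        1.21270035e-03,  1.37499902e-03]), 'tau': array([ 3.38367663e-04, -4.80444252e+01,  2.98815823e+01, -6.83199596e-05,
       -1.79943841e-04,  2.44761843e-06]), 'tcp_pos': array([ 0.23854927, -0.5232513 ,  0.24234439]), 'orientation': array([7.86195101e-05, 9.77212032e-01, 2.12265492e-01, 1.01665539e-05]), 'wrist_force': array([ 0.09366741,  0.99036095, -0.45667538]), 'ft_torque': array([-0.05388191,  0.0701106 , -0.04361277]), 'grip_force': 0.0, 'finger_gap': 0.08547986458111553}
```

View pics/t0.png

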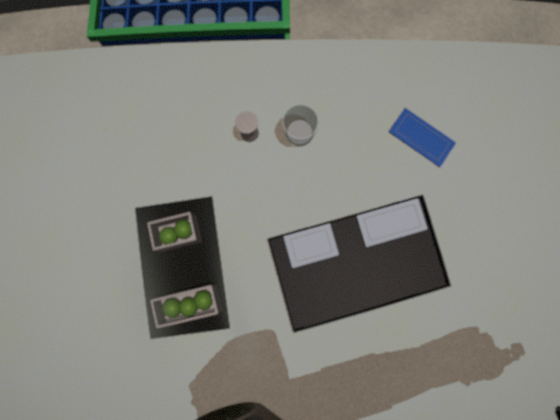

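View pics/s0.png

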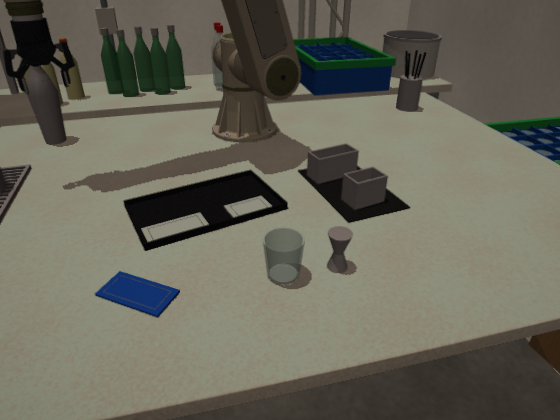

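```bash
cat > fit.py <<'E'
from h import *
from scipy.optimize import minimize
def box(p,L,W,z0,h):
    c,s=np.cos(p[2]),np.sin(p[2])
    return [[p[0]+c*x-s*y,p[1]+s*x+c*y,z] for x in(-L/2,L/2) for y in(-W/2,W/2) for z in(z0,z0+h)]
def hull(c,p,*d):
    m=np.zeros((420*4,560*4),np.uint8)
    q=cv2.convexHull(((proj(c,box(p,*d))+.5)*4-.5).astype(np.float32))
    cv2.fillConvexPoly(m,np.round(q*16).astype(np.int32),1,shift=4); return m>0
def fit(masks,p0,*d):
    M={c:cv2.resize(m.astype(np.uint8),(2240,1680),interpolation=cv2.INTER_LINEAR)>0 if 0 else np.kron(m,np.ones((4,4)))>0 for c,m in masks.items()}
    def f(p):
        p=[p[0]/100,p[1]/100,p[2]/10]; e=0
        for c,m in M.items():
            h=hull(c,p,*d); e+=1-(h&m).sum()/(h|m).sum()
        return e
    q0=np.array([p0[0]*100,p0[1]*100,p0[2]*10])
    s=np.vstack([q0,q0+[.8,0,0],q0+[0,.8,0],q0+[0,0,.8]])
    for _ in range(2):
        r=minimize(f,s[0],method='Nelder-Mead',options=dict(initial_simplex=s,xatol=.005,fatol=1e-5)); s=r.x+np.vstack([np.zeros(3),np.eye(3)*.4])
    return [r.x[0]/100,r.x[1]/100,r.x[2]/10],r.fun
def mask(l,c,near=None):
    R=models.silhouettes(l,c)
    if near is not None: R=sorted(R,key=lambda r:np.hypot(*(np.array(r['location'])-near)))
    return R[0]['region'] if R else None
E
cat > m1.py <<'E'
from fit import *
im=snap('top');sc=snap('scene')
cv2.imwrite('pics/c1.png',cv2.cvtColor(cv2.resize(im[170:350,120:470],None,fx=2.2,fy=2.2,interpolation=cv2.INTER_CUBIC),cv2.COLOR_RGB2BGR))
I={'long_lid':((393,222),(172,224),.068,.136,.004,.006),'short_lid':((312,246),(244,205),.068,.1,.004,.006),
'long_tub':((186,308),(330,164),.056,.124,.004,.07),'short_tub':((174,231),(364,186),.056,.088,.004,.07),'tray':((355,274),(200,203),.2,.34,0,.018)}
for l,(a,b,*d) in I.items():
    mt,ms=mask(l,'top',a),mask(l,'scene',b)
    p0=ray('top',[a],.04)[0].tolist(); p0[2]=.17
    for nm,M in(('top',{'top':mt}),('scene',{'scene':ms}),('both',{'top':mt,'scene':ms})):
        p,e=fit(M,p0,*d); print(l,nm,np.round(p,4),round(e,3))
for l in('tumbler','jigger'): print(l,ray('top',[models.silhouettes(l,'top')[0]['location']],.04))
E
python3 m1.py
```

```text
long_lid top [ 0.563  -0.2533  0.2667] 0.041
long_lid scene [ 0.5482 -0.2585  0.2943] 0.295
long_lid both [ 0.5628 -0.2539  0.2587] 0.362
short_lid top [ 0.5167 -0.0839  0.2713] 0.058
short_lid scene [ 0.5042 -0.0876  0.2457] 0.246
short_lid both [ 0.5168 -0.0842  0.2724] 0.327
long_tub top [0.3976 0.1676 0.2324] 0.032
long_tub scene [0.3987 0.1688 0.2733] 0.048
long_tub both [0.3978 0.168  0.2358] 0.091
short_tub top [0.5447 0.1935 0.2177] 0.034
short_tub scene [0.5462 0.1924 0.2798] 0.038
short_tub both [0.5448 0.1933 0.2263] 0.083
tray top [ 0.4798 -0.1826  0.2613] 0.24
tray scene [ 0.4833 -0.1824  0.2532] 0.199
tray both [ 0.4808 -0.1821  0.2613] 0.451
tumbler [[ 0.77535659 -0.06413061  0.04      ]]
jigger [[0.7668417  0.05062477 0.04      ]]
```

View pics/c1.png

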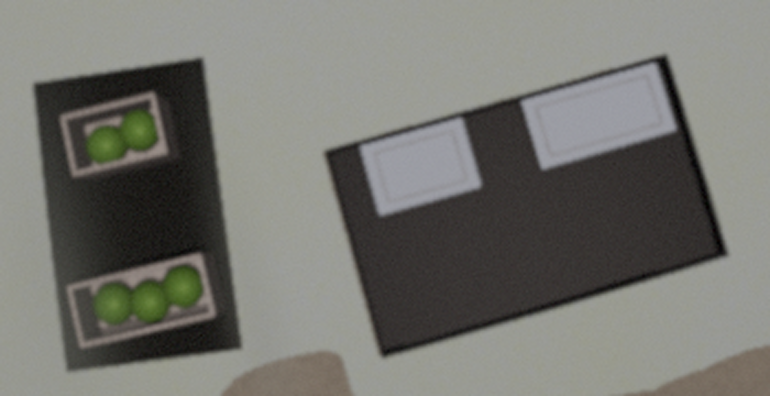

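Look-alikes in the top picture are the white long lid at (393,222), the shorter white lid at (312,246) and the blue card at (424,139). I choose (393,222). The crop confirms it is white, the longer of the two lids, and lying against the +x rim at the right-hand end of the tray.

{"api": "drive_tool", "payload": {"series": [[[0, 0, 0, 0, 0, -0.056], [0, 0, 0, 0, 0, -0.056], [0, 0, 0, 0, 0, -0.056], [0, 0, 0, 0, 0, -0.056], [0, 0, 0, 0, 0, -0.056], [0, 0, 0, 0, 0, -0.056], [0, 0, 0, 0, 0, -0.056], [0, 0, 0, 0, 0, -0.056], [0.183, 0.394, 0, 0, 0, 0], [0.183, 0.394, 0, 0, 0, 0], [0.183, 0.394, 0, 0, 0, 0], [0.183, 0.394, 0, 0, 0, 0], [0.183, 0.394, 0, 0, 0, 0], [0.183, 0.394, 0, 0, 0, 0], [0.183, 0.394, 0, 0, 0, 0], [0.183, 0.394, 0, 0, 0, 0], [0, 0, 0, 0, 0, 0], [0, 0, 0, 0, 0, 0]]], "jaw": -0.4, "grip_force": 20}}

```text
clock: 3.85
tcp_pos: [0.5575, -0.2547, 0.2421]
orientation: [-0.0, 0.607, 0.794, -0.0]
wrist_force: [0.1, -0.6, 0.4]
finger_gap: 0.0255
grip_force: 0.0
```

{"api": "drive_tool", "payload": {"series": [[[0, 0, 0.35, 0, 0, 0], [0, 0, 0.35, 0, 0, 0], [0, 0, 0.35, 0, 0, 0], [0, 0, 0.35, 0, 0, 0], [0, 0, 0.3, 0, 0, 0], [0, 0, 0.04, 0, 0, 0], [0, 0, 0, 0, 0, 0], [0, 0, 0, 0, 0, 0]]]}}

```text
clock: 4.85
tcp_pos: [0.5588, -0.256, 0.0356]
orientation: [0.002, 0.608, 0.794, 0.0]
wrist_force: [-0.1, -1.1, 0.3]
finger_gap: 0.0258
grip_force: 0.0
```

{"api": "drive_tool", "payload": {"series": [[[0, 0, 0.01, 0, 0, 0], [0, 0, 0.01, 0, 0, 0], [0, 0, 0.01, 0, 0, 0], [0, 0, 0, 0, 0, 0]]]}}

```text
clock: 5.35
tcp_pos: [0.5576, -0.2547, 0.0298]
orientation: [-0.0, 0.608, 0.794, -0.0]
wrist_force: [-0.1, -0.2, -0.5]
finger_gap: 0.0255
grip_force: 0.0
```

{"api": "drive_tool", "payload": {"series": [[[0, 0, 0.015, 0, 0, 0], [0, 0, 0.015, 0, 0, 0], [0, 0, 0.015, 0, 0, 0], [0, 0, 0.01, 0, 0, 0], [0, 0, 0, 0, 0, 0], [0, 0, 0, 0, 0, 0]]]}}

```text
clock: 6.1
tcp_pos: [0.5578, -0.2548, 0.0233]
orientation: [0.0, 0.608, 0.794, -0.0]
wrist_force: [-0.9, -0.2, -0.1]
finger_gap: 0.0256
grip_force: 0.0
```

{"api": "drive_tool", "payload": {"series": [[[0, 0, 0.01, 0, 0, 0], [0, 0, 0, 0, 0, 0]]]}}

```text
clock: 6.35
tcp_pos: [0.5577, -0.2548, 0.022]
orientation: [-0.0, 0.608, 0.794, -0.0]
wrist_force: [0.1, -0.5, 0.5]
finger_gap: 0.0258
grip_force: 0.0
```

{"api": "drive_tool", "payload": {"series": [[[0, 0, 0.01, 0, 0, 0], [0, 0, 0, 0, 0, 0]]]}}

```text
clock: 6.6
tcp_pos: [0.5578, -0.2549, 0.021]
orientation: [0.0, 0.608, 0.794, -0.0]
wrist_force: [1.2, -0.0, 0.8]
finger_gap: 0.0258
grip_force: 0.1
```

{"api": "drive_tool", "payload": {"series": [[[0, 0, 0.008, 0, 0, 0], [0, 0, 0, 0, 0, 0]]]}}

```text
clock: 6.85
tcp_pos: [0.5579, -0.2549, 0.0209]
orientation: [0.0, 0.608, 0.794, -0.0]
wrist_force: [-2.4, 1.2, 8.2]
finger_gap: 0.0257
grip_force: 3.3
```

{"api": "drive_tool", "payload": {"series": [[[0, 0, 0.008, 0, 0, 0], [0, 0, 0, 0, 0, 0]]]}}

```text
clock: 7.1
tcp_pos: [0.5581, -0.255, 0.0209]
orientation: [0.001, 0.608, 0.794, -0.0]
wrist_force: [-3.6, 1.7, 12.3]
finger_gap: 0.0261
grip_force: 6.0
```

{"api": "drive_tool", "payload": {"series": [[[0, 0, 0.008, 0, 0, 0], [0, 0, 0, 0, 0, 0]]]}}

```text
clock: 7.35
tcp_pos: [0.5583, -0.2552, 0.0209]
orientation: [0.001, 0.608, 0.794, -0.0]
wrist_force: [-3.6, 2.2, 17.3]
finger_gap: 0.0259
grip_force: 8.6
```

{"api": "drive_tool", "payload": {"series": [[[0, -0.02, 0, 0, 0, 0], [0, -0.03, 0, 0, 0, 0], [0, -0.04, 0, 0, 0, 0], [0, -0.04, 0, 0, 0, 0], [0, -0.04, 0, 0, 0, 0], [0, -0.04, 0, 0, 0, 0], [0, -0.04, 0, 0, 0, 0], [0, -0.04, 0, 0, 0, 0], [0, -0.04, 0, 0, 0, 0], [0, -0.04, 0, 0, 0, 0], [0, -0.04, 0, 0, 0, 0], [0, -0.04, 0, 0, 0, 0], [0, -0.03, 0, 0, 0, 0], [0, 0, 0, 0, 0, 0], [0, 0, 0, 0, 0, 0]]]}}

```text
clock: 9.22
tcp_pos: [0.5051, -0.2717, 0.0209]
orientation: [0.004, 0.608, 0.794, 0.0]
wrist_force: [1.3, 0.2, 12.1]
finger_gap: 0.0254
grip_force: 6.1
```

{"api": "drive_tool", "payload": {"series": [[[0, 0, -0.1, 0, 0, 0], [0, 0, -0.4, 0, 0, 0], [0, 0, -0.5, 0, 0, 0], [0, 0, -0.4, 0, 0, 0], [-0.5, 0, 0, 0, 0, 0], [-0.5, 0, 0, 0, 0, 0], [-0.5, 0, 0, 0, 0, 0], [-0.5, 0, 0, 0, 0, 0], [0, 0, 0, 0, 0, 0]]], "jaw": 1}}

```text
clock: 10.35
tcp_pos: [0.564, -0.5056, 0.1814]
orientation: [-0.002, 0.609, 0.793, -0.0]
wrist_force: [-0.5, 0.4, -1.3]
finger_gap: 0.0854
grip_force: 0.0
```

```bash
cat > m2.py <<'E'
from fit import *
import sys
im=snap('top',sys.argv[1])
for l in('long_lid','short_lid','long_tub'):
    print(l,[(round(r['score'],2),np.round(r['location']).tolist(),int(r['region'].sum())) for r in models.silhouettes(l,'top')])
a=ray('top',[models.silhouettes('long_lid','top')[0]['location']],.01)
print(a)
E
python3 m2.py t2.png
```

```text
long_lid [(0.79, [403.0, 246.0], 2154), (0.72, [423.0, 139.0], 1864), (0.58, [188.0, 309.0], 2004)]
short_lid [(0.64, [312.0, 244.0], 1595)]
long_tub [(0.94, [187.0, 309.0], 2048)]
[[ 0.51228675 -0.2759443   0.01      ]]
```

View pics/t2.png

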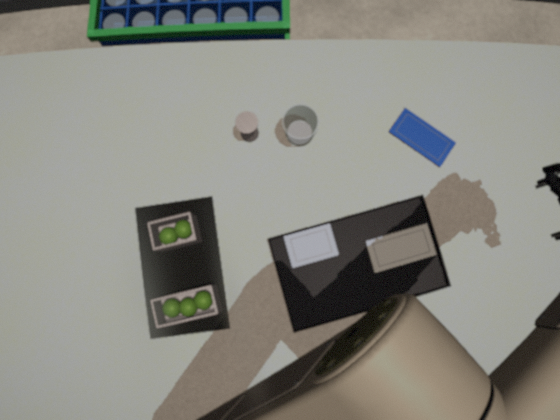

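The lid has slid clear and now lies at about (401,248) in shadow, with a gap to the rim. The short lid is unmoved at (312,244). I'll measure both the lid and the tub.

```bash
cat > m3.py <<'E'
from fit import *
snap('top')
for l,a,p0,d in(('long_lid',(401,248),[.51,-.268,.26],(.068,.136,.004,.006)),('short_lid',(312,245),[.517,-.084,.27],(.068,.1,.004,.006)),('long_tub',(187,309),[.398,.168,.24],(.056,.124,.004,.07))):
    m=sum((mask(l,'top',a).astype(int) for _ in range(3)))>1
    p,e=fit({'top':m},p0,*d); print(l,np.round(p,4),round(e,3))
E
python3 m3.py; python3 -c "
from h import *
s=env.get_state();print(s['tcp_pos'],s['orientation'],s['joint_pos'])"
```

```text
long_lid [ 0.5097 -0.2712  0.2631] 0.03
[ 0.56503809 -0.50068749  0.18735122] [ 6.23901351e-04  6.07372038e-01  7.94417269e-01 -1.46088220e-04] [-8.31230010e-01  7.07581572e-01  5.48005119e-01  1.40994002e+00
 -6.60058822e-05  4.74266970e-01]Traceback (most recent call last):
  File "m3.py", line 4, in <module>
    m=sum((mask(l,'top',a).astype(int) for _ in range(3)))>1
      ~~~^^^^^^^^^^^^^^^^^^^^^^^^^^^^^^^^^^^^^^^^^^^^^^^^^
  File "m3.py", line 4, in <genexpr>
    m=sum((mask(l,'top',a).astype(int) for _ in range(3)))>1
           ^^^^^^^^^^^^^^^^^^^^^^
AttributeError: 'NoneType' object has no attribute 'astype'
```

{"api": "drive_tool", "payload": {"series": [[[0.49, 0.057, 0, 0, 0, 0], [0.49, 0, 0, 0, 0, 0], [0.49, 0, 0, 0, 0, 0], [0.5, 0, 0, 0, 0, 0], [0, 0, 0.4, 0, 0, 0], [0, 0, 0.4, 0, 0, 0], [0, 0, 0.3, 0, 0, 0], [0, 0, 0.2, 0, 0, 0], [0, 0, 0, 0, 0, 0], [0, 0, 0, 0, 0, 0], [0, 0, 0, 0, 0, 0]]], "jaw": 0.78}}

```text
clock: 12.22
tcp_pos: [0.5107, -0.2723, 0.0317]
orientation: [0.002, 0.608, 0.794, 0.0]
wrist_force: [-0.7, -0.3, 0.3]
finger_gap: 0.0756
grip_force: 0.0
```

{"api": "drive_tool", "payload": {"series": [[[0, 0, 0.05, 0, 0, 0], [0, 0, 0.04, 0, 0, 0], [0, 0, 0, 0, 0, 0], [0, 0, 0, 0, 0, 0]]]}}

```text
clock: 12.72
tcp_pos: [0.5096, -0.2715, 0.0191]
orientation: [-0.0, 0.608, 0.794, -0.0]
wrist_force: [0.4, -0.0, 0.7]
finger_gap: 0.0761
grip_force: 0.0
```

{"api": "drive_tool", "payload": {"series": [[[0, 0, 0.02, 0, 0, 0], [0, 0, 0.01, 0, 0, 0], [0, 0, 0, 0, 0, 0]]]}}

```text
clock: 13.1
tcp_pos: [0.5095, -0.2715, 0.0154]
orientation: [-0.0, 0.608, 0.794, -0.0]
wrist_force: [-0.6, 0.5, 0.6]
finger_gap: 0.0758
grip_force: 0.0
```

{"api": "drive_tool", "payload": {"series": [[[0, 0, 0.01, 0, 0, 0], [0, 0, 0.01, 0, 0, 0], [0, 0, 0, 0, 0, 0]]]}}

```text
clock: 13.48
tcp_pos: [0.5096, -0.2715, 0.0131]
orientation: [-0.0, 0.608, 0.794, -0.0]
wrist_force: [0.2, 0.6, 0.3]
finger_gap: 0.076
grip_force: 0.0
```

{"api": "drive_tool", "payload": {"series": [[[0, 0, 0.01, 0, 0, 0], [0, 0, 0.01, 0, 0, 0], [0, 0, 0, 0, 0, 0]]]}}

```text
clock: 13.85
tcp_pos: [0.5096, -0.2715, 0.0107]
orientation: [-0.0, 0.608, 0.794, -0.0]
wrist_force: [0.4, -0.6, -0.6]
finger_gap: 0.0758
grip_force: 0.0
```

{"api": "drive_tool", "payload": {"series": [[[0, 0, 0.01, 0, 0, 0], [0, 0, 0, 0, 0, 0]]]}}

```text
clock: 14.1
tcp_pos: [0.5096, -0.2715, 0.0095]
orientation: [-0.0, 0.608, 0.794, -0.0]
wrist_force: [0.0, -0.9, -0.1]
finger_gap: 0.076
grip_force: 0.0
```

{"api": "drive_tool", "payload": {"series": [[[0, 0, 0.01, 0, 0, 0], [0, 0, 0, 0, 0, 0]]]}}

```text
clock: 14.35
tcp_pos: [0.5096, -0.2715, 0.0083]
orientation: [-0.0, 0.608, 0.794, -0.0]
wrist_force: [0.6, 0.3, -0.9]
finger_gap: 0.0763
grip_force: 0.0
```

{"api": "drive_tool", "payload": {"series": [[[0, 0, 0.01, 0, 0, 0], [0, 0, 0, 0, 0, 0]]]}}

```text
clock: 14.6
tcp_pos: [0.5096, -0.2715, 0.0071]
orientation: [-0.0, 0.608, 0.794, -0.0]
wrist_force: [-0.7, -0.3, -0.5]
finger_gap: 0.076
grip_force: 0.0
```

{"api": "drive_tool", "payload": {"series": [[[0, 0, 0.01, 0, 0, 0], [0, 0, 0, 0, 0, 0]]]}}

```text
clock: 14.85
tcp_pos: [0.5096, -0.2715, 0.0059]
orientation: [-0.0, 0.608, 0.794, -0.0]
wrist_force: [-0.6, -1.0, 0.1]
finger_gap: 0.0759
grip_force: 0.0
```

{"api": "drive_tool", "payload": {"series": [[[0, 0, 0.01, 0, 0, 0], [0, 0, 0, 0, 0, 0]]]}}

```text
clock: 15.1
tcp_pos: [0.5098, -0.2716, 0.0054]
orientation: [0.0, 0.608, 0.794, -0.0]
wrist_force: [-0.9, 0.9, 4.6]
finger_gap: 0.0758
grip_force: 2.3
```

{"api": "drive_tool", "payload": {"series": [[[0, 0, -0.035, 0, 0, 0], [0, 0, 0, 0, 0, 0]]]}}

```text
clock: 15.35
tcp_pos: [0.51, -0.2718, 0.0094]
orientation: [0.0, 0.608, 0.794, -0.0]
wrist_force: [0.3, -0.6, 0.1]
finger_gap: 0.076
grip_force: 0.0
```

{"api": "drive_tool", "payload": {"series": [[[0, 0, 0, 0, 0, 0], [0, 0, 0, 0, 0, 0], [0, 0, 0, 0, 0, 0], [0, 0, 0, 0, 0, 0], [0, 0, 0, 0, 0, 0]]], "jaw": -1, "grip_force": 40}}

```text
clock: 15.98
tcp_pos: [0.51, -0.2717, 0.0095]
orientation: [0.0, 0.608, 0.794, 0.0]
wrist_force: [-0.4, 0.2, 5.3]
finger_gap: 0.0661
grip_force: 44.4
```

{"api": "drive_tool", "payload": {"series": [[[0, 0, -0.02, 0, 0, 0], [0, 0, -0.04, 0, 0, 0], [0, 0, -0.1, 0, 0, 0], [0, 0, -0.2, 0, 0, 0], [0, 0, -0.25, 0, 0, 0], [0, 0, -0.25, 0, 0, 0], [0, 0, -0.25, 0, 0, 0], [0, 0, -0.25, 0, 0, 0], [0, 0, 0, 0, 0, 0], [0, 0, 0, 0, 0, 0]]]}}

```text
clock: 17.23
tcp_pos: [0.5094, -0.2713, 0.1718]
orientation: [-0.0, 0.608, 0.794, -0.0]
wrist_force: [0.0, 0.3, -1.0]
finger_gap: 0.0667
grip_force: 44.9
```

```bash
sed -i "s/for _ in range(3)/for _ in range(1)/;s/)>1/)>0/" m3.py
python3 - <<'E'
from fit import *
im=snap('top');s=snap('scene')
cv2.imwrite('pics/c3.png',cv2.cvtColor(cv2.resize(s[90:290,90:390],None,fx=2.5,fy=2.5),cv2.COLOR_RGB2BGR))
st=env.get_state();print(st['tcp_pos'],st['orientation'],st['finger_gap'],st['grip_force'],st['wrist_force'])
for k in range(3):
    for c in('top','scene'):
        m=mask('long_tub',c,(187,309) if c=='top' else (330,164))
        if m is not None: print(c,m.sum(),np.round(fit({c:m},[.398,.168,.24],.056,.124,.004,.07),4) if 0 else fit({c:m},[.398,.168,.24],.056,.124,.004,.07))
E
```

```text
[ 0.50886147 -0.27097979  0.17083059] [-1.24803797e-03  6.07751242e-01  7.94126482e-01 -4.59410328e-05] 0.0664350527479462 44.918219447135925 [-0.26402167 -0.45925472 -1.67930707]
top 1889 ([np.float64(0.3978164698587945), np.float64(0.16768808118465905), np.float64(0.2437249391410901)], np.float64(0.062040841738264185))
scene 1579 ([np.float64(0.3992000172333914), np.float64(0.16782572703571788), np.float64(0.250546859991035)], np.float64(0.05000950751093369))
top 1889 ([np.float64(0.3978164698587945), np.float64(0.16768808118465905), np.float64(0.2437249391410901)], np.float64(0.062040841738264185))
scene 1579 ([np.float64(0.3992000172333914), np.float64(0.16782572703571788), np.float64(0.250546859991035)], np.float64(0.05000950751093369))
top 1889 ([np.float64(0.3978164698587945), np.float64(0.16768808118465905), np.float64(0.2437249391410901)], np.float64(0.062040841738264185))
scene 1579 ([np.float64(0.3992000172333914), np.float64(0.16782572703571788), np.float64(0.250546859991035)], np.float64(0.05000950751093369))
```

View pics/c3.png

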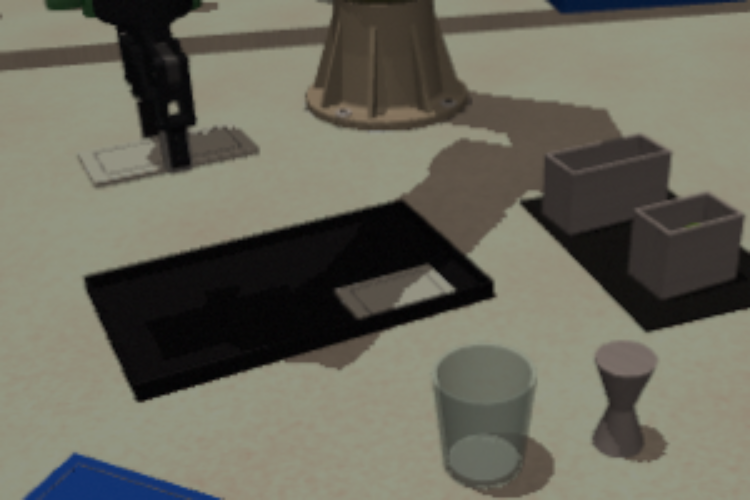

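The scene crop shows the lid held level by its long edges, clear of the tray. The short lid is still in the tray at about (395,290), and the tubs are untouched. Next I check where the lid sits in the grip.

Run:
```python
from fit import *
snap('scene');snap('top')
st=env.get_state();t=st['tcp_pos'];print(t)
for r in models.silhouettes('long_lid','scene')[:3]:
    m=r['region'];print(r['score'],r['location'],m.sum())
    pts=np.argwhere(m)[:,::-1].astype(np.int32); h=np.zeros((420,560),np.uint8); cv2.fillConvexPoly(h,cv2.convexHull(pts),1)
    for dz in(.0055,.008): print(dz,fit({'scene':h>0},[t[0],t[1],.265],.068,.136,t[2]-dz,.006))
```

```text
[ 0.50964033 -0.27147859  0.17196631]
0.93 [150.4, 147.8] 852
0.0055 ([np.float64(0.5137174652173561), np.float64(-0.2705115904597315), np.float64(0.2941245539137697)], np.float64(0.08075713200997936))
0.008 ([np.float64(0.5079455008150134), np.float64(-0.27108190770465457), np.float64(0.3000553701881474)], np.float64(0.08323793949304992))
0.69 [139.1, 295.1] 2163
0.0055 ([np.float64(0.5096403258286293), np.float64(-0.2714785912795207), np.float64(0.265)], np.float64(1.0))
0.008 ([np.float64(0.5096403258286293), np.float64(-0.2714785912795207), np.float64(0.265)], np.float64(1.0))
```

{"api": "drive_tool", "payload": {"series": [[[0, 0, 0, 0, 0, 0.006], [0.1, -0.007, 0, 0, 0, 0], [0.2, 0, 0, 0, 0, 0], [0.3, 0, 0, 0, 0, 0], [0.3, 0, 0, 0, 0, 0], [0.3, 0, 0, 0, 0, 0], [0.3, 0, 0, 0, 0, 0], [0.3, 0, 0, 0, 0, 0], [0.3, 0, 0, 0, 0, 0], [0.3, 0, 0, 0, 0, 0], [0.3, 0, 0, 0, 0, 0], [0.3, 0, 0, 0, 0, 0], [0.3, 0, 0, 0, 0, 0], [0.3, 0, 0, 0, 0, 0], [0.13, 0, 0, 0, 0, 0], [0.05, 0, 0, 0, 0, 0], [0, 0, 0, 0, 0, 0], [0, 0, 0, 0, 0, 0], [0, 0, 0, 0, 0, 0]]]}}

```text
clock: 20.15
tcp_pos: [0.3989, 0.1676, 0.1721]
orientation: [0.0, 0.616, 0.788, -0.0]
wrist_force: [0.1, -0.3, -0.8]
finger_gap: 0.0666
grip_force: 44.9
```

Run:
```python
from fit import *
s=snap('scene');im=snap('top')
cv2.imwrite('pics/c4.png',cv2.cvtColor(np.hstack([cv2.resize(s[90:220,280:420],None,fx=2.8,fy=2.8),cv2.resize(im[240:370,110:250],None,fx=2.8,fy=2.8)]),cv2.COLOR_RGB2BGR))
st=env.get_state();t=st['tcp_pos'];q=st['orientation'];print(t,q,2*np.arctan2(q[2],q[1])-np.pi/2)
for l,d in(('long_lid',(.068,.136,t[2]-.0065,.006)),):
    for r in models.silhouettes(l,'scene')[:3]:
        m=r['region'];print(r['score'],r['location'],m.sum())
        pts=np.argwhere(m)[:,::-1].astype(np.int32); h=np.zeros((420,560),np.uint8); cv2.fillConvexPoly(h,cv2.convexHull(pts),1)
        print(fit({'scene':h>0},[t[0],t[1],.25],*d))
m=mask('long_tub','scene',(330,164));print(m.sum(),fit({'scene':m},[.398,.168,.24],.056,.124,.004,.07))
```

```text
[0.39877166 0.16773731 0.17213605] [ 3.01335700e-05  6.15589914e-01  7.88066652e-01 -9.58350416e-05] 0.24452770608018715
0.9 [329.3, 116.0] 387
([np.float64(0.4053813691528099), np.float64(0.16981115679240288), np.float64(0.17378234755684904)], np.float64(0.20499667521611098))
0.61 [139.2, 291.8] 2081
([np.float64(0.3987716631387974), np.float64(0.16773730956946253), np.float64(0.25)], np.float64(1.0))
1585 ([np.float64(0.3989359801054333), np.float64(0.1677758812460674), np.float64(0.2601735724670061)], np.float64(0.04526059128314541))
```

View pics/c4.png

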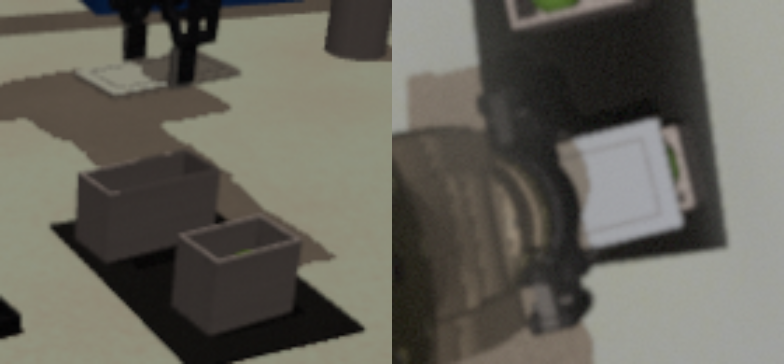

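The lid hangs level over the long tub in both views (left crop, lid at about (160,75) above the tub at (150,210)). I'll lower it.

{"api": "drive_tool", "payload": {"series": [[[0, 0, 0.1, 0, 0, 0], [0, 0, 0.15, 0, 0, 0], [0, 0, 0.15, 0, 0, 0], [0, 0, 0.15, 0, 0, 0], [0, 0, 0.1, 0, 0, 0], [0, 0, 0.05, 0, 0, 0], [0, 0, 0, 0, 0, 0], [0, 0, 0, 0, 0, 0], [0, 0, 0, 0, 0, 0]]]}}

```text
clock: 21.48
tcp_pos: [0.3991, 0.1684, 0.0887]
orientation: [0.0, 0.615, 0.788, 0.0]
wrist_force: [0.3, -0.2, -1.4]
finger_gap: 0.0666
grip_force: 44.9
```

{"api": "drive_tool", "payload": {"series": [[[0, 0, 0.01, 0, 0, 0], [0, 0, 0.01, 0, 0, 0], [0, 0, 0, 0, 0, 0]]]}}

```text
clock: 21.85
tcp_pos: [0.3985, 0.1682, 0.0857]
orientation: [-0.0, 0.615, 0.788, -0.0]
wrist_force: [0.3, -1.0, -1.1]
finger_gap: 0.0663
grip_force: 44.9
```

{"api": "drive_tool", "payload": {"series": [[[0, 0, 0.01, 0, 0, 0], [0, 0, 0, 0, 0, 0]]]}}

```text
clock: 22.1
tcp_pos: [0.3985, 0.1682, 0.0845]
orientation: [-0.0, 0.615, 0.788, -0.0]
wrist_force: [0.1, 0.1, -1.6]
finger_gap: 0.0666
grip_force: 44.9
```

{"api": "drive_tool", "payload": {"series": [[[0, 0, 0.01, 0, 0, 0], [0, 0, 0.01, 0, 0, 0], [0, 0, 0, 0, 0, 0]]]}}

```text
clock: 22.48
tcp_pos: [0.3985, 0.1682, 0.0821]
orientation: [-0.0, 0.615, 0.788, -0.0]
wrist_force: [0.1, -0.4, -1.3]
finger_gap: 0.0665
grip_force: 44.9
```

{"api": "drive_tool", "payload": {"series": [[[0, 0, 0.01, 0, 0, 0], [0, 0, 0, 0, 0, 0]]]}}

```text
clock: 22.72
tcp_pos: [0.3985, 0.1682, 0.0809]
orientation: [-0.0, 0.615, 0.788, -0.0]
wrist_force: [-0.5, 1.1, -1.2]
finger_gap: 0.0662
grip_force: 44.9
```

{"api": "drive_tool", "payload": {"series": [[[0, 0, 0.008, 0, 0, 0], [0, 0, 0, 0, 0, 0]]]}}

```text
clock: 22.98
tcp_pos: [0.3985, 0.1682, 0.08]
orientation: [0.0, 0.615, 0.788, -0.0]
wrist_force: [0.4, -0.4, -1.7]
finger_gap: 0.0662
grip_force: 44.9
```

{"api": "drive_tool", "payload": {"series": [[[0, 0, 0.008, 0, 0, 0], [0, 0, 0, 0, 0, 0]]]}}

```text
clock: 23.22
tcp_pos: [0.3987, 0.1683, 0.0795]
orientation: [0.0, 0.615, 0.788, 0.0]
wrist_force: [-1.6, -0.5, 4.6]
finger_gap: 0.0666
grip_force: 45.4
```

{"api": "drive_tool", "payload": {"series": [[[0, 0, 0.005, 0, 0, 0], [0, 0, 0, 0, 0, 0]]]}}

```text
clock: 23.48
tcp_pos: [0.3987, 0.1683, 0.0794]
orientation: [0.0, 0.615, 0.788, 0.0]
wrist_force: [-2.8, -1.2, 10.3]
finger_gap: 0.0666
grip_force: 46.1
```

{"api": "drive_tool", "payload": {"series": [[[0, 0, 0.005, 0, 0, 0], [0, 0, 0, 0, 0, 0]]]}}

```text
clock: 23.72
tcp_pos: [0.3987, 0.1683, 0.0793]
orientation: [0.0, 0.615, 0.788, 0.0]
wrist_force: [-5.4, -0.9, 15.7]
finger_gap: 0.0663
grip_force: 46.7
```

{"api": "drive_tool", "payload": {"series": [[[0, 0, -0.008, 0, 0, 0], [0, 0, 0, 0, 0, 0], [0, 0, 0, 0, 0, 0]]]}}

```text
clock: 24.1
tcp_pos: [0.3987, 0.1683, 0.0794]
orientation: [0.0, 0.615, 0.788, 0.0]
wrist_force: [-2.5, -0.4, 8.4]
finger_gap: 0.0662
grip_force: 45.9
```

{"api": "drive_tool", "payload": {"series": [[[0, 0, 0, 0, 0, 0], [0, 0, 0, 0, 0, 0], [0, 0, 0, 0, 0, 0], [0, 0, 0, 0, 0, 0], [0, 0, 0, 0, 0, 0], [0, 0, 0, 0, 0, 0]]], "jaw": 1}}

```text
clock: 24.85
tcp_pos: [0.3986, 0.1682, 0.0788]
orientation: [0.0, 0.615, 0.788, -0.0]
wrist_force: [-0.6, -0.1, 1.0]
finger_gap: 0.0853
grip_force: 0.0
```

{"api": "drive_tool", "payload": {"series": [[[0, 0, -0.1, 0, 0, 0], [0, 0, -0.3, 0, 0, 0], [0, 0, -0.4, 0, 0, 0], [0, 0, -0.4, 0, 0, 0], [-0.4, 0, 0, 0, 0, 0], [-0.4, 0, 0, 0, 0, 0], [-0.4, 0, 0, 0, 0, 0], [-0.4, 0, 0, 0, 0, 0], [-0.4, 0, 0, 0, 0, 0], [-0.4, 0, 0, 0, 0, 0], [-0.4, 0, 0, 0, 0, 0], [-0.4, 0, 0, 0, 0, 0], [0, 0, 0, 0, 0, 0]]]}}

```text
clock: 26.48
tcp_pos: [0.4926, -0.2074, 0.2233]
orientation: [0.001, 0.617, 0.787, -0.0]
wrist_force: [0.3, 1.1, -0.3]
finger_gap: 0.0855
grip_force: 0.0
```

Run:
```python
from fit import *
s=snap('scene');im=snap('top')
cv2.imwrite('pics/c5.png',cv2.cvtColor(np.hstack([cv2.resize(s[90:220,280:420],None,fx=2.8,fy=2.8),cv2.resize(im[240:370,110:250],None,fx=2.8,fy=2.8)]),cv2.COLOR_RGB2BGR))
for c,n in(('top',(187,309)),('scene',(330,155))):
    m=mask('long_lid',c,n);u=mask('long_tub',c,n)
    print(c,m.sum(),fit({c:m},[.398,.168,.25],.068,.136,.074,.006))
    if u is not None: print('tub',u.sum())
print(env.get_state()['clock'])
```

```text
top 2497 ([np.float64(0.39771600046648486), np.float64(0.16887076314508717), np.float64(0.24815386122237132)], np.float64(0.0317877864096765))
tub 28
scene 595 ([np.float64(0.4012133551346955), np.float64(0.1681402179067021), np.float64(0.2641273488379685)], np.float64(0.12517257248044178))
tub 1175
26.775
```

View pics/c5.png

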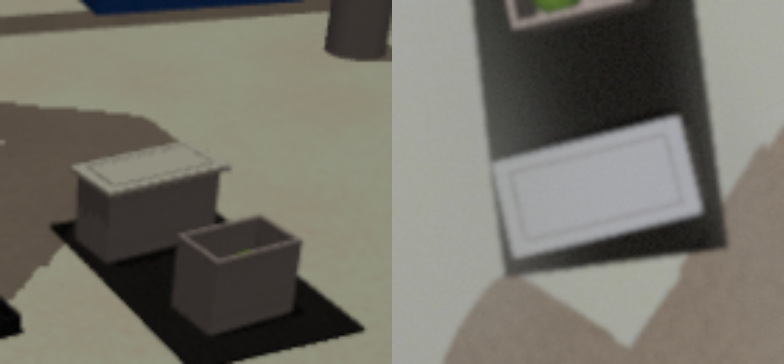

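The lid lies flat and square on the long tub in both views. By the top-camera fits it is about 1 mm from the tub's centre and within 0.02 rad of square.

{"api": "drive_tool", "payload": {"series": [[[0, 0, 0, 0, 0, 0], [0, 0, 0, 0, 0, 0], [0, 0, 0, 0, 0, 0], [0, 0, 0, 0, 0, 0]]]}}

```text
clock: 27.28
tcp_pos: [0.492, -0.2042, 0.2229]
orientation: [0.0, 0.615, 0.788, -0.0]
wrist_force: [0.2, -0.2, 0.0]
finger_gap: 0.0855
grip_force: 0.0
```

```bash
python3 -c "
from h import *
print(order.hand_in())"
```

```text
the job is handed in; nothing more can be done
None
```

The long lid is on the long tub, released, about 1 mm off centre and square to within about 0.02 rad by the top camera, and the job was handed in at about 27 s; no verdict came back.

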